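# Lock a column holder into the accessory rail

## Task

Take the grey column holder out of its white stand, lower its T-foot into the aluminium rail's slot in the half away from the black stop lug, slide it gently along the slot until its round collar rests against the lug, then twist it a quarter turn clockwise (seen from above) so that the foot locks under the rail's lips, and let go. Feel your way: press and push only lightly on the rail and its lug, and leave the columns, the flask and the beaker standing where they are.

Things in the scene. Friction and masses are not known exactly. Their poses are not given: they have to be found in the camera images.
- holder: Grey column holder, 150 g, standing in the white stand. Origin: centre of the underside of its round collar (40 mm diameter, z 0 to 6 mm); z up. Upright grip bar above it: 36 mm long along x, 14 mm thick along y, z 6 to 50 mm. A thin open clip (25 mm wide, 4 mm high, at z 41 mm) sticks out of the bar's +x end to x = 46 mm.
- grip (a point): Point in the middle of the holder's grip bar, 36 mm above the holder's origin, same axes. Grip here across the bar's 14 mm thickness, fingers closing along y.
- foot (a point): Centre of the underside of the holder's steel T-foot, 21 mm below the holder's origin, same axes. Foot: 9 mm thick, 26 mm long along x (parallel to the bar), 16 mm wide along y; stem above it 15.6 mm diameter. Two opposite corners are rounded, so in the undercut it turns only clockwise seen from above; the other way it jams about a third of the way.
- stand: White plastic block 80 x 70 x 30 mm, fixed to the bench, with one rectangular hole (33 mm along its x, 23 mm along its y) through its top in which the holder's foot hangs; the holder's collar rests on its top face. Origin: centre of the underside; z up.
- rail: Aluminium rail, fixed: 250 mm long along x, 60 mm wide, top face 30 mm above the bench, a 6 mm black cap at each end. Origin: centre of the underside; z up. A slot 19 mm wide runs along x in the middle of the top (y = 0): lips 10 mm thick, slot floor 6 mm above the underside. The free half, without the lug, is at -x.
- slot_in (a point): Good point to lower the foot in: on the slot's centre line at the height of the top face, 60 mm from the rail's middle towards the free end (rail x = -60 mm); anywhere from x = -85 to -20 mm will do. Axes as the rail's. With the bar parallel to x the foot drops in (1.5 mm play each side) until the collar lies on the top face, the holder's origin then being at this height.
- slot_mid (a point): Middle of the slot at the height of the top face. From here towards +x a rigid black stop lug (12 mm long, 54 mm wide, 7 mm high, two steel screws) bridges the slot. Its near face is 20 to 100 mm from this point, differently each time and not measured: find it by feel. The collar meets it when the holder's origin is 20 mm short of that face.
- slot_end (a point): Point of the slot at the height of the top face, 80 mm from the middle towards +x: the farthest the holder's origin can get. The slot is undercut (27 mm wide) just before the lug: the foot turns only with the collar within about 2 mm of the lug and jams after a few degrees elsewhere. There it turns freely clockwise until its corners meet the walls at about 95 to 100 degrees; do not force it on.
- column_a: Bystander: small white column with red end caps, standing, 100 mm high, 34 mm diameter. Origin: centre of its underside.
- column_b: Bystander: small white column with blue end caps, standing, 75 mm high, 30 mm diameter. Origin: centre of its underside.
- flask: Bystander: glass bottle with a blue cap, 150 mm high, 70 mm diameter. Origin: centre of its underside.
- beaker: Bystander: glass beaker, 70 mm high, 60 mm diameter. Origin: centre of its underside.
Mind the look-alikes: they are no part of the job. What is shaped like the holder but orange is not meant.

How it is judged:
By the outcome, as a careful person would: the job done as asked, in the order asked, and still so for the second after the job is handed in, with the robot touching nothing.
It also fails if it takes over 61 s, if anything falls off the work surface, if the arm or the gripper's body presses on something with over 40 N, if the wrist force passes 120 N, or if a joint passes its speed limit or range.

## Robot

A 6-joint arm with a two-finger parallel gripper is mounted at the origin on the work surface. World frame = base frame: x ahead of the robot, y to its left, z up, the work surface at z = 0. Lengths are in m, angles in rad, forces in N, time in s.
With the tool pointing down it reaches from about 0.25 to 0.8 m from the base axis. Payload 8.5 kg.
Tool frame: the origin (TCP) lies midway between the tips of the shut fingers; the grasp point (between the pads) lies 19 mm behind it; z points along the fingers, y is the line along which they close (so a half turn about z gives the same grasp; the last joint's range is limited). The gripper opens to 85 mm and grips with 20 to 120 N. Pads are 22 mm wide; open, the fingers measure 114 mm over their backs; the gripper's body (76 mm by 85 mm) begins 54 mm behind the grasp point. The pads swing forward as they close: fully open they stand 13 mm farther back than shut.
Start: joints at [-1.334, 0.238, -0.013, 1.319, 0, 1.571], TCP at [0.123, -0.51, 0.207] pointing down, gripper open.
Joint ranges: [-2.66, 2.66], [-1.03, 1.9], [-1.14, 1.46], [-1.82, 2.27], [-1.45, 1.34], [-3.14, 3.14]. Speed limits (rad/s): [2.22, 2.22, 2.79, 3.14, 3.14, 3.14].

## Interface

Orientations are given as a unit quaternion [w, x, y, z].
In Python, from station import r, vision gives the robot as it stands. Calls block until the motion is done:
- r.movep(position, orientation): joint-space move of the TCP to a pose.
- r.movel(position, velocity=0.15, attitude=None): straight line of the TCP; attitude=None keeps the orientation; velocity is the mean speed in m/s.
- r.move_joints(angles): joint-space move.
- r.move_gripper(opening, strength=None): finger opening in m; strength is the grip in N (None keeps the last); returns when the fingers have stopped.
- r.pause(seconds).
- r.inverse_kinematics(position, orientation): joint angles nearest the present ones, or None.
- vision.grab_frame(name): name is "scene" or "side" or "wrist"; returns a dict with "color" (384x512x3 uint8, red, green, blue), "fx", "fy", "cx", "cy" (pixels), "extrinsics" (4x4, takes a point from camera to world coordinates). Camera axes: x right, y down, z forward; pixel columns grow to the right and rows downward; lengths in m; the calibration is good to about 2 mm. A picture is of the moment at which its call begins. There is no depth.
A pose or a line that the arm cannot do raises r.PlanningError and nothing moves.
- r.finish_job(): hands the job in; it is judged then, once.
Readings, each from a call of its own:
- r.read_clock(): time.
- r.read_q(): joint angles.
- r.read_dq(): joint speeds.
- r.read_tau(): joint torques, N m.
- r.read_ee_pos(): TCP position.
- r.read_tcp_rot(): TCP orientation.
- r.read_force(): force on the tool from outside, world axes, zero at the start.
- r.read_moment(): the same for the moment, N m.
- r.read_opening(): finger opening in m.
- r.read_grip_force(): force on a finger pad.
Only numpy, scipy, OpenCV 4.12 (cv2) and the standard library are available. Lean on these libraries where they do the work, as an engineer would, in place of code of your own. Each camera call takes 0.05 s, during which the arm holds its last target. There are 200 camera calls.

## Working session

There is one attempt and no reset: what is moved stays moved. The work goes in short steps, each a Python script; the robot and the scene stay as the last script left them, time stands still between calls to the robot, and variables do not carry over. Pictures are saved under pics/ and viewed, at most 10 in all, crops included, and the job is handed in when it is done.

```bash
mkdir -p pics; ls; python3 - <<'E'
from station import r, vision
import cv2, numpy as np
fs=[vision.grab_frame(n) for n in("scene","side")]
for f,n in zip(fs,("scene","side")):
    cv2.imwrite(f"pics/{n}0.png",cv2.cvtColor(f["color"],cv2.COLOR_RGB2BGR))
    print(n,f["fx"],f["cx"],f["cy"],np.round(f["extrinsics"],3).tolist())
print(r.read_clock(),r.read_tcp_rot())
E
```

```text
pics
scene 368.4119610370257 254.07327562992694 191.53876400342438 [[-0.168, 0.773, -0.612, 1.052], [0.986, 0.133, -0.102, 0.16], [0.002, -0.62, -0.784, 0.711], [0.0, 0.0, 0.0, 1.0]]
side 434.8423653082019 261.17644882999247 190.1248178751852 [[-0.758, -0.419, 0.501, 0.181], [-0.653, 0.468, -0.596, 0.573], [0.015, -0.778, -0.628, 0.586], [0.0, 0.0, 0.0, 1.0]]
0.1 [-6.49024684e-04  9.92998117e-01  1.18128370e-01 -7.66938705e-05]
```

View pics/scene0.png

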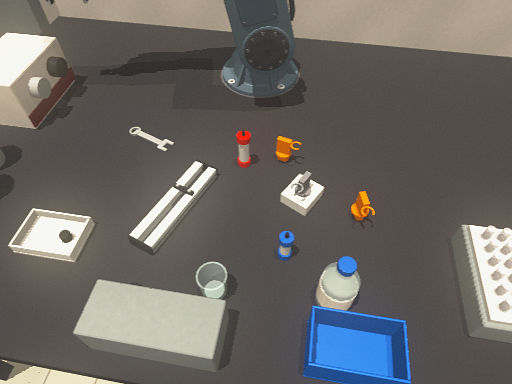

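View pics/side0.png

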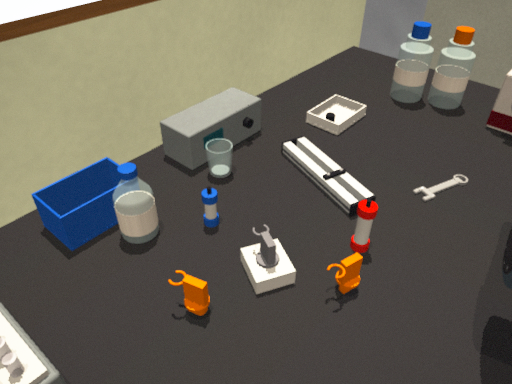

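The holder is the grey part in the white stand, at scene (303,185) and side (267,252). The look-alikes are orange: scene (287,148) and (362,207), side (348,273) and (195,293). The rail runs in the scene view from (205,170) to (145,243), with the lug near (184,190). In the side view it runs from (290,145) to (362,200), with the lug near (334,174).

```bash
cat > h.py <<'E'
from station import r, vision
import cv2, numpy as np
from scipy.spatial.transform import Rotation as R
def ray(f,p):
    d=np.array([(p[0]-f["cx"])/f["fx"],(p[1]-f["cy"])/f["fy"],1.])
    E=np.array(f["extrinsics"]); d=E[:3,:3]@d
    return E[:3,3],d/np.linalg.norm(d)
def plane(f,p,z):
    o,d=ray(f,p); return o+d*(z-o[2])/d[2]
def tri(f,p,g,q):
    A=np.zeros((3,3));b=np.zeros(3);L=[ray(f,p),ray(g,q)]
    for o,d in L:
        M=np.eye(3)-np.outer(d,d);A+=M;b+=M@o
    x=np.linalg.solve(A,b)
    return x,[float(np.linalg.norm(np.cross(x-o,d))) for o,d in L]
def proj(f,X):
    E=np.linalg.inv(f["extrinsics"]);c=E[:3,:3]@np.array(X)+E[:3,3]
    return np.array([f["fx"]*c[0]/c[2]+f["cx"],f["fy"]*c[1]/c[2]+f["cy"]])
def quat(yaw):  # tool down, closing line (tool y) at angle yaw+90deg, tool x at yaw
    x=np.array([np.cos(yaw),np.sin(yaw),0]);z=np.array([0,0,-1.]);y=np.cross(z,x)
    q=R.from_matrix(np.c_[x,y,z]).as_quat(); return [q[3],q[0],q[1],q[2]]
def save(f,n): cv2.imwrite(f"pics/{n}.png",cv2.cvtColor(f["color"],cv2.COLOR_RGB2BGR))
E
python3 - <<'E'
from h import *
s,d=[vision.grab_frame(n) for n in("scene","side")]
print("stand",plane(s,(303,192),.03),plane(d,(267,262),.03))
for n,p,q in(("bar",(304,178),(266,243)),("lug",(184,190),(334,174)),("railN",(205,168),(366,197)),("railF",(143,243),(287,147))): print(n,tri(s,p,d,q))
w=vision.grab_frame("wrist"); print(w["fx"],w["cx"],w["cy"],np.round(w["extrinsics"],3).tolist(),r.read_ee_pos(),r.read_q())
T=R.from_quat(np.roll(r.read_tcp_rot(),-1)).as_matrix();print(T.round(3).tolist())
E=np.array(w["extrinsics"]);print("cam in tool",T.T@(E[:3,3]-r.read_ee_pos()),(T.T@E[:3,:3]).round(3).tolist())
o=[cv2.resize(f["color"][v-70:v+70,u-70:u+70],(390,390),interpolation=cv2.INTER_CUBIC) for f,u,v in((s,303,185),(d,267,252))]
save({"color":np.hstack(o)},"crop")
E
```

```text
stand [0.50270302 0.18525318 0.03      ] [0.49031812 0.18635062 0.03      ]
bar (array([0.49518546, 0.183276  , 0.07071006]), [0.0009768845928083642, 0.0009768845928083013])
lug (array([ 0.54290826, -0.09448261,  0.0308758 ]), [0.0025402860521148655, 0.0025402860521149075])
railN (array([ 0.45604998, -0.07019132,  0.02551274]), [0.008840004030950453, 0.008840004030950477])
railF (array([ 0.69503433, -0.13767345,  0.01718988]), [0.005373740649133599, 0.0053737406491336705])
268.96103786107943 255.2348414623138 188.4139905105586 [[0.235, -0.919, -0.317, 0.205], [-0.972, -0.222, -0.076, -0.49], [-0.001, 0.326, -0.946, 0.373], [0.0, 0.0, 0.0, 1.0]] [ 0.12310634 -0.51013024  0.20650203] [-1.33401066e+00  2.38487051e-01 -1.38169689e-02  1.31922057e+00
  1.61994270e-05  1.57082041e+00]
[[0.972, 0.235, -0.0], [0.235, -0.972, 0.001], [0.0, -0.001, -1.0]]
cam in tool [ 0.0842482  -0.00023024 -0.16655364] [[0.0, -0.946, -0.326], [1.0, 0.0, 0.0], [-0.0, -0.326, 0.946]]
```

View pics/crop.png

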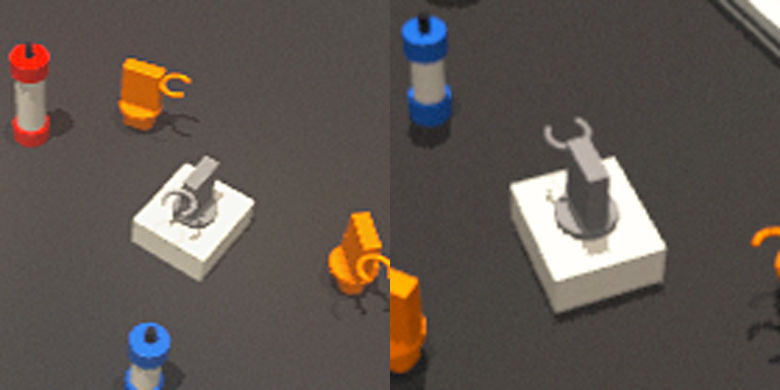

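The crop confirms it: the grey holder stands in the white stand, and its clip points towards the robot's far side. Next I'll take wrist views of the rail and the holder.

```bash
python3 - <<'E'
from h import *
import pickle
s,d=[vision.grab_frame(n) for n in("scene","side")]
a,b=plane(s,(309.5,172.4),.08),plane(s,(301.2,183.2),.08)
c,e=plane(d,(197+210/2.786,182+178/2.786),.08),plane(d,(197+185/2.786,182+140/2.786),.08)
print(a,b,np.degrees(np.arctan2(*(b-a)[1::-1])),c,e,np.degrees(np.arctan2(*(e-c)[1::-1])))
F=[]
for p,y in (((.51,-.07,.26),0),((.60,-.11,.22),0),((.47,.17,.23),-.5),((.495,.183,.165),-.5)):
    r.movep(list(p),quat(y)); F.append(vision.grab_frame("wrist")); print(r.read_clock(),r.read_q().round(2))
pickle.dump(F,open("F.pkl","wb"))
save({"color":np.vstack([np.hstack([cv2.resize(f["color"],(400,300),interpolation=cv2.INTER_AREA) for f in F[i:i+2]]) for i in(0,2)])},"w")
E
```

```text
[0.48366333 0.19308848 0.08      ] [0.51878431 0.17730992 0.08      ] -24.19262034026407 [0.47797391 0.18947743 0.08      ] [0.5088236  0.17544855 0.08      ] -24.453636342721072
2.5083 [-0.14  0.21  0.08  1.44 -0.    3.  ]
3.0667 [-0.18  0.38  0.23  1.42  0.    2.96]
7.45 [ 0.35  0.19 -0.02  1.36 -0.   -2.29]
7.8833 [ 0.35  0.26 -0.09  1.22 -0.   -2.29]
```

View pics/w.png

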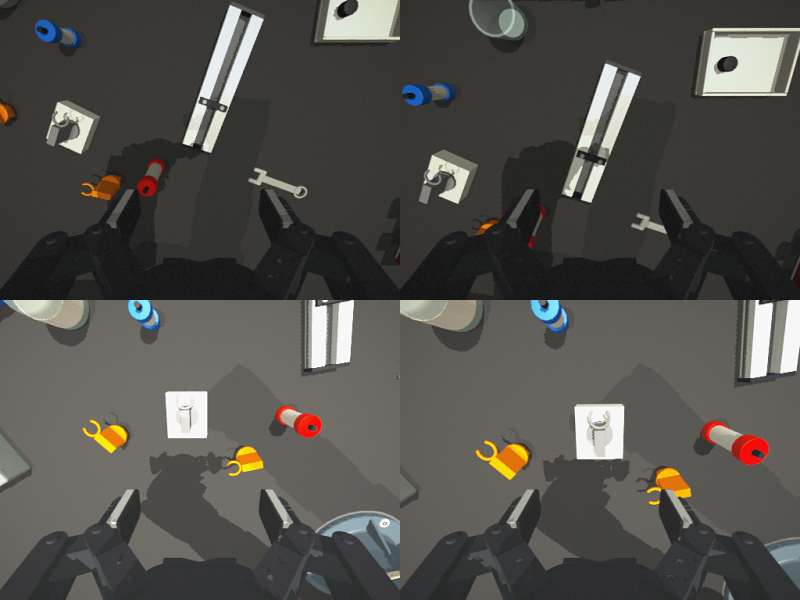

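```bash
python3 - <<'E'
from h import *
import pickle
F=pickle.load(open("F.pkl","rb"))
def crop(f,u,v,w,h,k): return cv2.resize(f["color"][v:v+h,u:u+w],None,fx=k,fy=k,interpolation=cv2.INTER_CUBIC)
# holder: F2 (u 200..280, v 105..185), F3 (u 210..300,v 115..215)
A=np.vstack([crop(F[2],195,105,90,75,4),crop(F[3],210,125,90,75,4)])
B=crop(F[1],195,70,130,200,3)
print(A.shape,B.shape)
save({"color":np.hstack([A,B])},"c2")
E
```

```text
(600, 360, 3) (600, 390, 3)
```

View pics/c2.png

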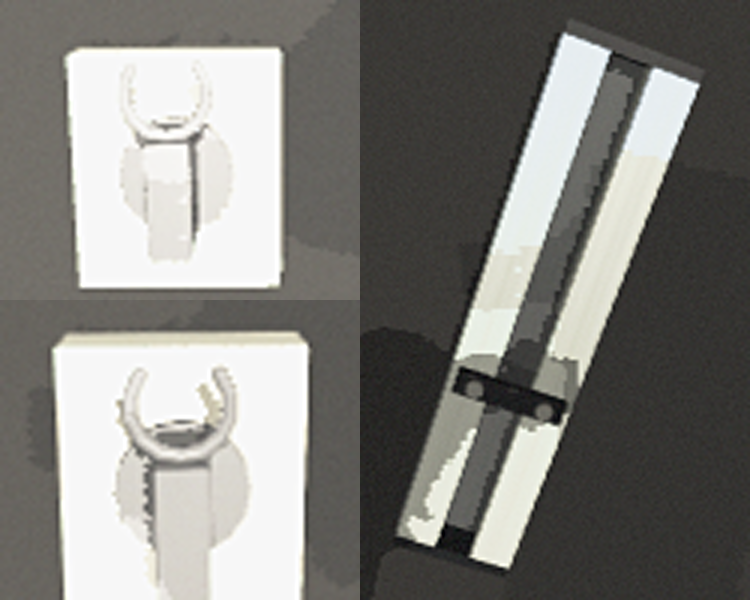

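The wrist crop shows the holder's bar and collar, and the rail with its lug (lug bar about (462–568, 368–403) in the crop). I'll refine these corners and triangulate them.

```bash
python3 - <<'E'
from h import *
import pickle
F=pickle.load(open("F.pkl","rb"))
def sub(f,P,w=3):
    g=cv2.cvtColor(f["color"],cv2.COLOR_RGB2GRAY);P=np.array(P,np.float32).reshape(-1,1,2)
    return cv2.cornerSubPix(g,P.copy(),(w,w),(-1,-1),(3,30,.01)).reshape(-1,2)
P1=[(195+(x-360)/3-.33,70+y/3-.33) for x,y in((563,33),(699,83),(397,538),(510,570))]
S1=sub(F[1],P1)
X=[plane(F[1],p,.03) for p in S1]
P0=[proj(F[0],x) for x in X]; S0=sub(F[0],P0)
print("shift1",(S1-P1).round(1).tolist(),"shift0",(S0-P0).round(1).tolist())
for p,q,x in zip(S1,S0,X): t=tri(F[1],p,F[0],q); print(x.round(4),t[0].round(4),round(t[1][0],4))
for nm,S,f in(("S1",S1,F[1]),("S0",S0,F[0])):
    a,b,c,d=[plane(f,p,.03) for p in S]
    L=(a+b)/2;N=(c+d)/2;e=N-L
    print(nm,"mid",(L+N)/2,"len",np.linalg.norm(e),"wid",np.linalg.norm(a-b),np.linalg.norm(c-d),"yaw",np.degrees(np.arctan2(e[1],e[0])),[round(float(np.degrees(np.arctan2(*(v)[1::-1]))),2) for v in(c-a,d-b)])
l=[plane(F[1],(195+(x-360)/3-.33,70+y/3-.33),.037) for x,y in((462,368),(568,403))];print("lug",l,(l[0]+l[1])/2)
k=lambda x,y:(195+x/4-.4,105+y/4-.4)
m=lambda x,y:(210+x/4-.4,125+(y-300)/4-.4)
print("clip end top",tri(F[2],k(166.5,141),F[3],m(183.5,466)))
print("collar",tri(F[2],k(177,178),F[3],m(182.5,487)))
for q,z in((k(177,178),.036),): print("col F2",plane(F[2],q,z))
print("col F3",plane(F[3],m(182.5,487),.036))
for f,g,q,n in((F[2],k(166.5,141),k(171.5,262),"F2"),(F[3],m(183.5,466),m(184,600),"F3")):
    A,B=plane(f,g,.08),plane(f,q,.08);print(n,A,B,np.linalg.norm(A-B),np.degrees(np.arctan2(*(A-B)[1::-1])))
# stand edges on z=.03
for f,g in((F[2],[k(80,288),k(285,288)]),(F[3],[m(53,345),m(308,345)])):
    A,B=[plane(f,p,.03) for p in g];print("stand edge",A,B,np.linalg.norm(A-B),np.degrees(np.arctan2(*(A-B)[1::-1])))
E
```

```text
shift1 [[-0.0, -0.1], [0.0, 0.4], [-0.2, -1.2], [-0.8, -0.5]] shift0 [[0.2, -0.2], [-0.1, 0.2], [-0.4, 0.1], [-0.2, 0.1]]
[ 0.7013 -0.1194  0.03  ] [ 0.7012 -0.1194  0.0312] 0.0
[ 0.6813 -0.1763  0.03  ] [ 0.6812 -0.1765  0.0289] 0.0
[ 0.4661 -0.0371  0.03  ] [ 0.4653 -0.0365  0.0286] 0.0002
[ 0.446  -0.0929  0.03  ] [ 0.4456 -0.0927  0.0292] 0.0002
S1 mid [ 0.57367237 -0.10640863  0.03      ] len 0.24936644101586086 wid 0.06036610661053459 0.05932112711493384 yaw 160.58305369504797 [160.7, 160.46]
S0 mid [ 0.57357969 -0.10618981  0.03      ] len 0.24969388884795982 wid 0.060243126975057765 0.05947784102615112 yaw 160.47466942307372 [160.56, 160.39]
lug [array([ 0.55796038, -0.07393356,  0.037     ]), array([ 0.54055585, -0.12277113,  0.037     ])] [ 0.54925812 -0.09835234  0.037     ]
clip end top (array([0.51191767, 0.17270364, 0.08127785]), [1.4284448091875295e-05, 1.4284448091884321e-05])
collar (array([0.49307657, 0.18354741, 0.02253083]), [0.00038867992680965713, 0.00038867992680962244])
col F2 [0.49485237 0.18198086 0.036     ]
col F3 [0.49642454 0.18138393 0.036     ]
F2 [0.51179007 0.17286393 0.08      ] [0.47930521 0.18984593 0.08      ] 0.036655890349167455 -27.59906574290508
F3 [0.51162649 0.17287246 0.08      ] [0.48122337 0.18931942 0.08      ] 0.034566633294791496 -28.411753107150773
stand edge [0.47640737 0.23263527 0.03      ] [0.44151197 0.16874435 0.03      ] 0.07279930634807988 61.35788559979496
stand edge [0.54800361 0.19414881 0.03      ] [0.51407953 0.13204853 0.03      ] 0.07076219895403478 61.35314699074286
```

```bash
cat >> h.py <<'E'
MID=np.array([.5736,-.1063,0]);RY=np.radians(160.53);EX=np.array([np.cos(RY),np.sin(RY),0]);EY=np.array([-np.sin(RY),np.cos(RY),0])
def rp(x,z,y=0): return list(MID+EX*x+EY*y+[0,0,z])
def rail(): p=np.array(r.read_ee_pos())-MID; return np.round([p@EX*1e3,p@EY*1e3,p[2]*1e3],1)
def frc(): f=np.array(r.read_force()); return np.round([f@EX,f@EY,f[2]],1)
E
python3 - <<'E'
from h import *
H=[.4957,.1813];q=quat(np.radians(151.7))
r.movep(H+[.15],q); print(r.read_clock(),r.read_q().round(2),frc())
r.move_gripper(.05,60)
r.movel(H+[.047],.1)
r.move_gripper(0,60); print("open",r.read_opening(),r.read_grip_force(),r.read_ee_pos(),frc(),r.read_clock())
r.movel(H+[.18],.15); print(r.read_opening(),frc(),r.read_clock())
save(vision.grab_frame("side"),"lift")
r.movep(rp(-50,.18) if 0 else rp(-.05,.18),quat(RY)); print(rail(),frc(),r.read_clock(),r.read_q().round(2))
a,b=vision.grab_frame("side")["color"],vision.grab_frame("scene")["color"]
save({"color":np.hstack([a[60:300,180:480],b[60:300,80:380]])},"over")
E
```

```text
10.525 [ 0.35  0.27 -0.12  1.18 -0.    0.84] [0.7 0.7 0.1]
open 0.01215641010545525 59.236382246017456 [0.49597426 0.1814261  0.04766158] [0.6 0.8 4.8] 12.575
0.011837500891340199 [ 0.1  0.1 -1.5] 13.6083
[-49.5  -0.9 179.9] [-0.1  0.5 -1.3] 14.9083 [-0.19  0.43  0.21  1.35  0.    0.15]
```

View pics/over.png

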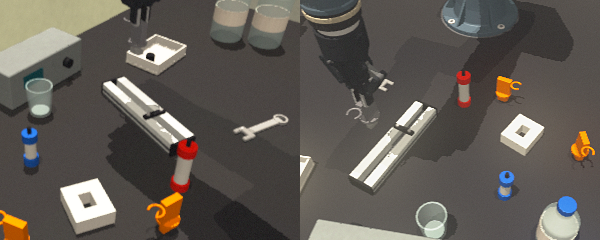

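The side view at right of centre shows the holder hanging over the rail's free half, with the stand empty. I'll lower it while watching the force.

```bash
python3 - <<'E'
from h import *
r.movel(rp(-.05,.076),.12); r.pause(.2); print(rail(),frc(),r.read_clock())
z0=frc(); z=.076
while z>.0482:
    z-=.003; r.movel(rp(-.05,max(z,.048)),.03)
    f=frc()-z0; print(round(z,4),rail(),f)
    if f[2]>5: break
print(r.read_clock(),r.read_moment().round(2),r.read_opening())
E
```

```text
[-50.5  -0.1  76.7] [ 0.2 -1.1 -1.9] 16.225
0.073 [-49.8   0.1  72.8] [0.  0.3 0.7]
0.07 [-49.8   0.   69.7] [0.1 2.4 0.9]
0.067 [-49.8   0.1  66.7] [0.3 0.8 0.3]
0.064 [-49.8   0.   63.7] [-0.3  1.   0.3]
0.061 [-49.8   0.   60.7] [0.1 0.5 0.6]
0.058 [-49.8   0.   57.7] [-0.7  1.5  0.2]
0.055 [-49.8  -0.   54.8] [0.  0.7 0.6]
0.052 [-49.8   0.   51.8] [0.1 1.1 0.8]
0.049 [-49.8   0.   48.8] [-0.9  0.9  1.3]
0.046 [-50.  -0.  48.] [-0.2  1.2  1.3]
18.725 [ 0.06  0.01 -0.04] 0.011709532275285515
```

```bash
python3 - <<'E'
from h import *
r.movel(rp(-.006,.048),.03); r.pause(.2); z0=frc(); print(rail(),z0,r.read_clock())
x=-.006
while x<.02:
    x+=.0007; r.movel(rp(x,.048),.01); f=frc()-z0; print(round(x*1e3,1),rail(),f)
    if f[0]<-3: break
r.pause(.3); print(rail(),frc()-z0,r.read_clock(),r.read_opening(),r.read_moment().round(2))
w=vision.grab_frame("wrist"); s=vision.grab_frame("side")
save({"color":np.hstack([w["color"][:384:,:],cv2.resize(s["color"][100:230,270:400],(288,288),interpolation=cv2.INTER_CUBIC).repeat(1,0) if 0 else cv2.copyMakeBorder(cv2.resize(s["color"][100:230,270:400],(288,288),interpolation=cv2.INTER_CUBIC),0,96,0,0,0)])},"lug")
E
```

```text
[-6.1 -0.  48. ] [ 0.1 -0.4 -1.3] 20.5417
-5.3 [-5.3  0.  48. ] [ 0.4 -0.2  1.4]
-4.6 [-4.5  0.  48. ] [ 0.5 -0.5 -0.2]
-3.9 [-3.8 -0.  48. ] [-1.1  0.2  0.4]
-3.2 [-3.2 -0.  48. ] [ 0.   0.9 -0.1]
-2.5 [-2.5  0.  48. ] [ 0.7 -0.1  0.2]
-1.8 [-1.8  0.  48. ] [ 0.3  0.5 -0.3]
-1.1 [-1.1 -0.  48. ] [-0.4  0.9  0. ]
-0.4 [-0.4 -0.  48. ] [-0.3  1.  -0.3]
0.3 [ 0.4 -0.  48. ] [0.6 0.8 0.1]
1.0 [ 1.1 -0.  48. ] [-0.1  1.8  0.8]
1.7 [ 1.8  0.  48. ] [-0.4 -0.4 -0.6]
2.4 [ 2.5  0.  48. ] [-0.3 -0.1  0.5]
3.1 [ 3.2 -0.  48. ] [ 0.2 -0.1  0.9]
3.8 [ 3.9  0.  48. ] [-0.3  0.4  0. ]
4.5 [ 4.6 -0.  48. ] [-0.4  0.4 -0.6]
5.2 [ 5.3  0.  48. ] [ 0.3  0.  -0.2]
5.9 [ 5.9 -0.  48. ] [-0.3  0.4 -0.4]
6.6 [ 6.4 -0.  48.1] [-1.   0.   0.4]
7.3 [ 6.8 -0.  48.2] [-2.7  0.3  0.1]
8.0 [ 7.1 -0.  48.4] [-5.3  0.2  1.1]
[ 7.1 -0.1 48.4] [-5.4  0.5  1. ] 25.8417 0.011801566054975954 [-0.52 -1.16 -0.  ]
```

View pics/lug.png

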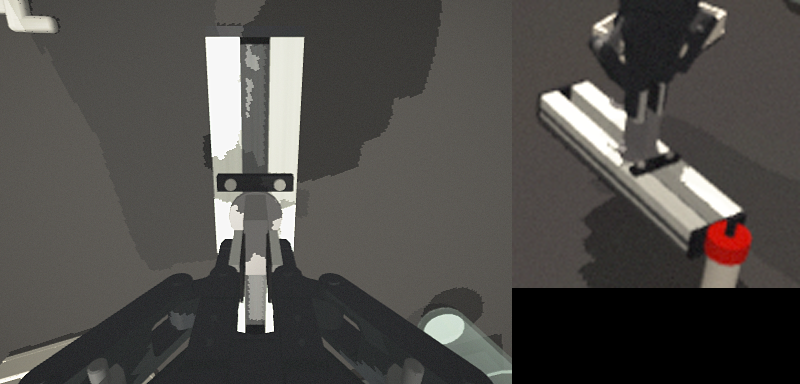

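The wrist view shows the collar touching the lug at about (255,192), and the force agrees. I'll ease the push and twist clockwise in steps, watching force and moment.

```bash
python3 - <<'E'
from h import *
x,y=.0067,0.; r.movel(rp(x,.048),.02); r.pause(.2)
q=np.array([0,0,0]); print(rail(),frc(),r.read_moment().round(2)); m0=r.read_moment()[2]
for k in range(1,13):
    a=7.5*k; r.movep(rp(x,.048,y),quat(RY-np.radians(a))); r.pause(.05)
    f=frc(); m=r.read_moment()
    t=R.from_quat(np.roll(r.read_tcp_rot(),-1)).as_matrix()[:,0]
    print(a,round(float(np.degrees((RY-np.arctan2(t[1],t[0])))),1),rail(),f,m.round(2),round(x*1e3,1))
    if abs(m[2]-m0)>.6 or np.abs(f).max()>10: print("stop");break
    if f[0]<-4: x-=.0005
    elif f[0]>-.5: x+=.0003
    y+=np.clip(f[1]/8e3,-.0004,.0004) if abs(f[1])>3 else 0
print(r.read_clock(),r.read_opening(),r.read_q().round(2))
E
```

```text
[ 6.6 -0.  48.1] [-4.5  0.4  0.5] [-0.25 -0.73 -0.  ]
7.5 7.3 [ 6.8  0.1 47.9] [-3.   1.3 -0.8] [-0.57 -0.64  0.05] 6.7
15.0 14.7 [ 6.8  0.1 47.9] [-3.3  2.4 -0.8] [-0.81 -0.54  0.1 ] 6.7
22.5 22.1 [ 6.8 -0.1 47.9] [-3.1  1.  -2. ] [-0.58 -0.58  0.08] 6.7
30.0 29.6 [ 6.8 -0.2 47.9] [-2.3  1.7 -1.2] [-0.4  -0.53  0.06] 6.7
37.5 37.1 [ 6.9 -0.2 47.9] [-2.1  1.2 -1.3] [-0.39 -0.58 -0.02] 6.7
45.0 44.6 [ 6.9 -0.1 47.9] [-2.1  0.6 -1.2] [-0.26 -0.49  0.01] 6.7
52.5 52.1 [ 6.9 -0.1 47.9] [-1.1 -0.2 -1. ] [-0.15 -0.4   0.02] 6.7
60.0 59.6 [ 6.9 -0.1 47.9] [-0.9 -0.7 -1.5] [-0.06 -0.25  0.03] 6.7
67.5 67.1 [ 6.9  0.  47.9] [-0.2  0.5 -1.1] [-0.24  0.03  0.01] 6.7
75.0 74.6 [ 7.1  0.1 48. ] [-1.   1.6 -1.3] [-0.41 -0.07  0.04] 7.0
82.5 82.1 [ 7.1  0.1 48. ] [-0.8  2.3 -1.6] [-0.45  0.02 -0.02] 7.0
90.0 89.6 [ 7.1  0.1 47.9] [-0.1  2.4 -1.9] [-0.57  0.23 -0.01] 7.0
30.0333 0.011490226275938174 [-0.18  0.42 -0.17  0.98 -0.    1.72]
```

```bash
python3 - <<'E'
from h import *
x=.0070; q=quat(RY-np.pi/2)
for _ in range(8):
    f=frc()
    if f[0]<-2.5: break
    x+=.0004; r.movel(rp(x,.0477),.01); r.pause(.05); print(round(x*1e3,1),rail(),frc())
f=frc()
z=.0477
while frc()[2]<1 and z>.0462: z-=.0004; r.movel(rp(x,z),.01); r.pause(.05)
print(rail(),frc(),r.read_moment().round(2))
r.move_gripper(.045); r.pause(.2); print(r.read_opening(),rail(),frc())
r.movel(rp(x,.15),.1); print(frc(),r.read_clock())
w=vision.grab_frame("wrist"); s=vision.grab_frame("side")
r.movel(rp(x,.22),.15)
c=vision.grab_frame("scene");
c2=lambda f,u,v:cv2.resize(f["color"][v:v+110,u:u+140],(288,226),interpolation=cv2.INTER_CUBIC)
save({"color":np.hstack([w["color"],cv2.copyMakeBorder(np.vstack([c2(s,260,110),cv2.resize(c["color"][120:270,110:300],(288,158))]),0,0,0,0,0)])},"end")
E
```

```text
7.4 [ 7.3  0.1 47.9] [0.1 2.6 1.9]
7.8 [ 7.5  0.  47.9] [-1.1  3.2  0.6]
8.2 [ 7.6 -0.  47.9] [-2.5  2.8  2.6]
8.6 [ 7.8 -0.1 48. ] [-4.3  2.5  1.2]
[ 7.8 -0.1 48. ] [-4.3  2.5  1.2] [-1.07 -0.72  0.05]
0.045079299137964615 [ 8.7 -0.  47.7] [ 0.7  0.3 -0.1]
[ 0.1 -0.5 -0.1] 33.025
```

View pics/end.png

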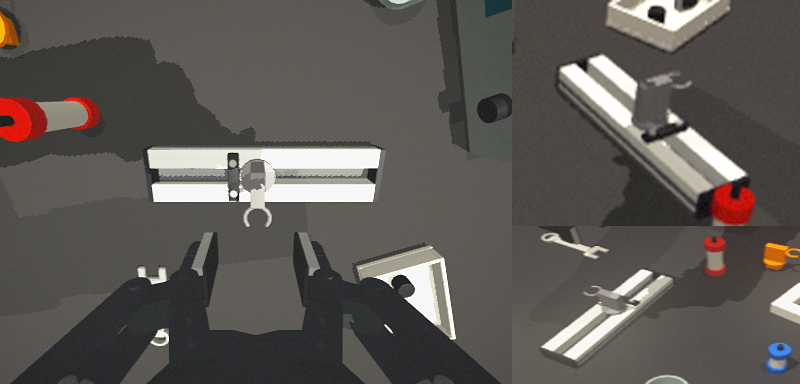

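The wrist view shows the collar at (257,176) touching the lug at (234,176). The bar is square to the rail, the holder is free of the gripper, and the bystanders in view haven't moved.

```bash
python3 -c "
from station import r
print(r.read_clock(), r.finish_job())"
```

```text
the job is handed in; nothing more can be done
33.7917 None
```

The holder now stands in the rail with its collar against the lug, twisted about 90° clockwise and released; I handed the job in at 33.8 s, with about 5 N at most against the lug and the bystanders visible in the last pictures still standing.

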